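Register a tube rack in the scan bay

ROBOT

A 7-joint arm with a two-finger parallel gripper is mounted at the origin on the work surface. World frame = base frame: x ahead of the robot, y to its left, z up, the work surface at z = 0. Lengths are in m, angles in degrees, forces in N, time in s.
With the tool pointing down it reaches from about 0.425 to 1.025 m from the base axis. Payload 9.4 kg.
Tool frame: the origin (TCP) lies midway between the tips of the shut fingers; the grasp point (between the pads) lies 19 mm behind it; z points along the fingers, y is the line along which they close (so a half turn about z gives the same grasp; the last joint's range is limited). The gripper opens to 93 mm and grips with 3 to 60 N. Pads are 15 mm wide; open, the fingers measure 128 mm over their backs; the gripper's body (75 mm by 188 mm) begins 65 mm behind the grasp point.
Start: joints at [61.381, 34.337, -0.143, 91.639, 0.103, 54.024, -4.572], TCP at [0.297, -0.661, 0.219] pointing down, gripper open.
Joint ranges: [-147.43, 147.43], [-19.82, 112.94], [-74.19, 73.91], [6.32, 146.72], [-59.91, 239.91], [6.04, 106.73], [-150.56, 150.56]. Speed limits (degrees/s): [127.2, 127.2, 172.46, 172.46, 180, 180, 180].

INTERFACE

Orientations are given as [roll, pitch, yaw] about the fixed x, y, z axes, in that order (R = Rz(yaw) Ry(pitch) Rx(roll)).
In Python, from workcell import arm gives the robot as it stands. The module is installed in compiled form; this text tells all that it offers.
- The arm moves only by the shell command python3 -m inch 'ROWS'. ROWS is text: rows parted by semicolons, each of 5 numbers parted by spaces: the shift along the tool's x, y, z normalised to -1 to 1, where 1 is 0.1 m, then the turn about the tool's z normalised to -1 to 1, where 1 is pi rad, then the finger opening in mm, from 0 to 93. A call has 1 to 12 rows; each row is the pose to reach, as a shift and turn from the pose commanded when the call began, along the tool's axes at that moment, turning the shorter way round; what a row does not reach only later rows make up. A row lasts 1/8 s, in which the tool goes at most 62.5 mm and 10.7 degrees, less where a joint would pass 70% of its speed; a pose out of reach is approached as far as the arm can. A call with a number of a shift or a turn outside -1 to 1 is refused whole. A call with a gripper value outside its range is refused whole. The fingers move at their own pace and stop on an object; the grip force is fixed at half the most. Time passes only in rows, so rows that repeat a pose let the fingers close. It gives the time, the measured TCP pose, the force, the opening and the grip force at its end, in the units of the state.
- arm.get_obs(): the state, without advancing time (a new reading comes with each control period).
- arm.get_image(name): name is "side" or "top" or "wrist"; returns a dict with "frame" (384x512x3 uint8, red, green, blue), "camera_matrix" (3x3 intrinsics, pixels), "R" (3x3) and "t" (3): a world point X has camera coordinates R X + t. Camera axes: x right, y down, z forward; pixel columns grow to the right and rows downward; lengths in m; the calibration is good to about 2 mm. A picture is of the moment at which its call begins. There is no depth.
- arm.hand_in(): hands the job in; it is judged then, once.
Trained networks look in the newest picture that a camera, given by its name, has taken for a name from the list of things; names that differ only in an ending like _2 or _b are one class to them, and where a whole thing is asked for, a point or a joint stands for the part that bears it (a point fixed in the world has none). Each returns a list of dicts, best first, with "conf" (0 to 1); they miss things now and then, are a little off and sometimes report something else, mostly with a low value. They report only what shows in the picture. A call takes as long as a camera call. They do not tell look-alikes from the thing itself.
- arm.boxes_of(camera, query): "location" ([column, row] as shares, 0 to 1, of the picture: columns of its width, rows of its height, amid what is visible of it).
- arm.cut_out(camera, query): "mask" (384x512 bool, what is visible of it) and "location" ([column, row] as shares, 0 to 1, of the picture: columns of its width, rows of its height, amid what is visible of it).
- arm.pinpoint(camera, query): "location" ([column, row] as shares, 0 to 1, of the picture: columns of its width, rows of its height: a listed point, or the origin of a listed thing).
The state is a dict: "clock": time; "joint_pos": joint angles; "qvel": joint speeds; "joint_torque": joint torques, N m; "ee_pos": TCP position; "orientation": TCP orientation; "ft_force": force on the tool from outside, world axes, zero at the start; "torque": the same for the moment, N m; "grip_width": opening from 0.0 (shut) to 1.0 (fully open); "grasp_force": force on a finger pad.
Only numpy, scipy, OpenCV 4.12 (cv2) and the standard library are available. Lean on these libraries where they do the work, as an engineer would, in place of code of your own. Each camera call takes 0.05 s, during which the arm holds its last target. There are 200 camera calls.

TASK

Push the red-capped tube rack along the desk into the corner of the scan bay, flush against both aluminium rails, and only then press the green scan button fully down and let it come up again. Only push the rack: it must stay flat on the desk, never lifted or tipped. Leave the blue-capped rack and everything else where it is.

Things in the scene. Friction and masses are not known exactly. Their poses are not given: they have to be found in the camera images.
- red_rack: White rack with 24 red-capped tubes, one rigid block, loose, 0.25 to 0.5 kg. 88 mm along its x, 128 along y, upright sides up to 42 mm; the caps reach 56 mm, set in 8 mm. Origin: centre of its underside. It starts nearer the robot than the bay and to the right of the left rail, turned up to 0.35 rad from the bay's axes, the way to the far rail clear.
- bay: Fixed L-shaped stop: two aluminium rails 22 mm high, 12 thick, turned up to 0.15 rad. Origin: inner corner where the inner faces meet, on the desk; x away from the robot, y to its left. Far rail's face: plane x = 0, y from -200 mm to 0. Left rail's face: plane y = 0, x from -112 mm to 0. A fixed black scanner on a gooseneck, 240 mm high, stands at x above 75 mm.
- home (a point): Where the rack's origin lies when flush in the corner: 44 mm before the far rail's face, 64 mm right of the left rail's, at desk level; axes as the bay's (the rack may face either way round). Centre of a flat white mat with a green border, 88 x 128 mm, under 1 mm thick and not in the way.
- scan (a joint): The green scan button's travel in m: 0 up, 0.006 fully down; sprung, about 5 N at full travel. It comes up by itself.
- scan_top (a point): Centre of the top of the round green push button (36 mm across) in its grey housing on the desk, facing up. It stands on the robot's left or right, the jar on the other side.
- blue_rack: A rack of the same shape with blue caps, to be left alone. Origin: centre of its underside. Stands to the left of the bay.
- jar: Loose closed white-lidded jar, 56 mm across, 85 mm high. Origin: centre of its underside. Bystander.
- pen: Loose red pen lying along its x, 140 mm long, 10 mm thick. Origin: middle, on the desk. Bystander.
- tape: Loose roll of paper tape lying flat, 90 mm across, 24 mm high. Origin: centre of its underside. Bystander.
- cup: Loose yellow cup, 60 mm across the rim, 70 mm high. Origin: centre of its underside. Bystander.
Mind the look-alikes: they are no part of the job. What is shaped like the red_rack but pink is not meant. There is more than one size of the part that bears scan; the job needs the larger.

How it is judged:
By the outcome, as a careful person would: the job done as asked, in the order asked, and still so for the second after the job is handed in, with the robot touching nothing.
It also fails if it takes over 51 s, if anything falls off the work surface, if the arm or the gripper's body presses on something with over 40 N, if the wrist force passes 120 N, or if a joint passes its speed limit or range.

## Working session

There is one attempt and no reset: what is moved stays moved. The work goes in short steps, Python scripts to look and compute and a shell command to move; the robot and the scene stay as the last step left them, time stands still between calls to the robot, and variables do not carry over. Pictures are saved under pics/ and viewed, at most 10 in all, crops included, and the job is handed in when it is done.

```bash
mkdir -p pics; cat > h.py <<'E'
import numpy as np, cv2
from workcell import arm
def ray(im,px,z):
    K,R,t=[np.array(im[k]) for k in("camera_matrix","R","t")]
    d=R.T@np.linalg.solve(K,[px[0],px[1],1]); c=-R.T@t
    return c+d*(z-c[2])/d[2]
def proj(im,X):
    K,R,t=[np.array(im[k]) for k in("camera_matrix","R","t")]
    p=K@(R@np.array(X,float)+t); return p[:2]/p[2]
def save(im,n,crop=None,s=1):
    f=im["frame"][:,:,::-1]
    if crop: f=f[crop[1]:crop[3],crop[0]:crop[2]]
    cv2.imwrite("pics/"+n,cv2.resize(f,None,fx=s,fy=s,interpolation=cv2.INTER_CUBIC))
E
python3 - <<'E'
from h import *
a=arm.get_image("top");b=arm.get_image("side")
save(a,"top0.png",s=1.56);save(b,"side0.png",s=1.56)
for cam,im in(("top",a),("side",b)):
  for q,z in(("red_rack",0),("bay",0),("home",0),("scan_top",.03),("jar",0)):
    for r in arm.pinpoint(cam,q)[:4]:
      p=np.array(r["location"])*[512,384]; print(cam,q,round(r["conf"],2),p.round(),ray(im,p,z).round(3))
print(arm.get_obs())
E
```

```text
top red_rack 0.88 [322. 216.] [ 0.491 -0.182  0.   ]
top red_rack 0.75 [244. 220.] [0.477 0.02  0.   ]
top bay 0.96 [199. 144.] [0.677 0.142 0.   ]
top home 0.94 [221. 161.] [0.632 0.085 0.   ]
top scan_top 0.58 [111. 217.] [0.477 0.357 0.03 ]
top scan_top 0.57 [ 79. 189.] [0.548 0.44  0.03 ]
top jar 0.88 [393. 198.] [ 0.541 -0.371  0.   ]
side red_rack 0.81 [275. 203.] [0.484 0.024 0.   ]
side red_rack 0.74 [275. 161.] [ 0.503 -0.162  0.   ]
side home 0.6 [217. 210.] [0.623 0.072 0.   ]
side scan_top 0.59 [272. 203.] [0.487 0.062 0.03 ]
side jar 0.6 [264. 125.] [ 0.559 -0.355  0.   ]
{'clock': 0.6, 'joint_pos': array([61.38153647, 34.33522922, -0.14324282, 91.6381872 ,  0.10391228,
       54.02456884, -4.57257476]), 'qvel': array([-0.03356957, -0.05064458, -0.07792762, -0.03922898,  0.02917931,
        0.02309282,  0.0590022 ]), 'joint_torque': array([-1.86280398e-03, -7.64413118e+01,  1.49509527e+00, -2.52607208e+01,
       -5.24136645e-02,  1.05239885e-02,  5.88971193e-05]), 'ee_pos': array([ 0.29746274, -0.66117399,  0.21864889]), 'orientation': array([1.79997604e+02, 3.12044222e-03, 2.42252108e+01]), 'ft_force': array([-0.80179575,  0.52858471, -0.10834426]), 'torque': array([-0.03486819, -0.0745428 ,  0.0049248 ]), 'grasp_force': 0.0, 'grip_width': 1.0043240386890309}
```

View pics/top0.png

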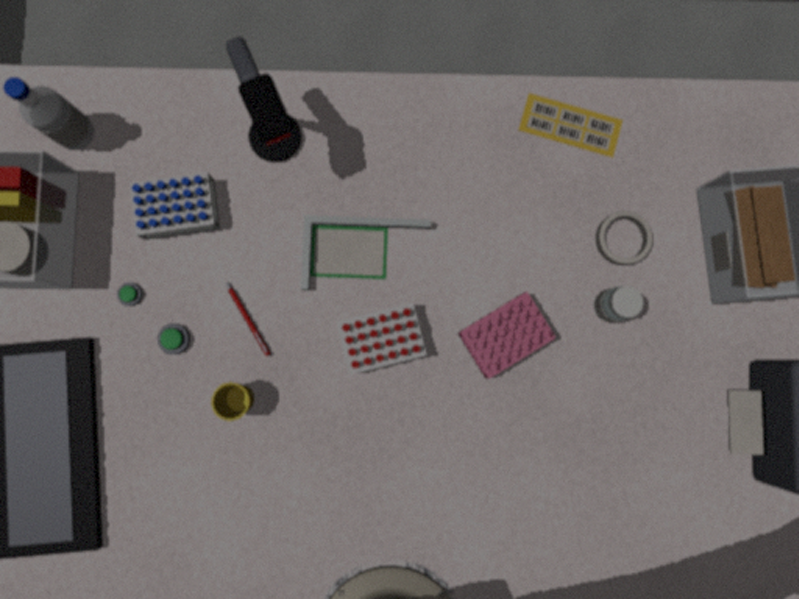

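View pics/side0.png

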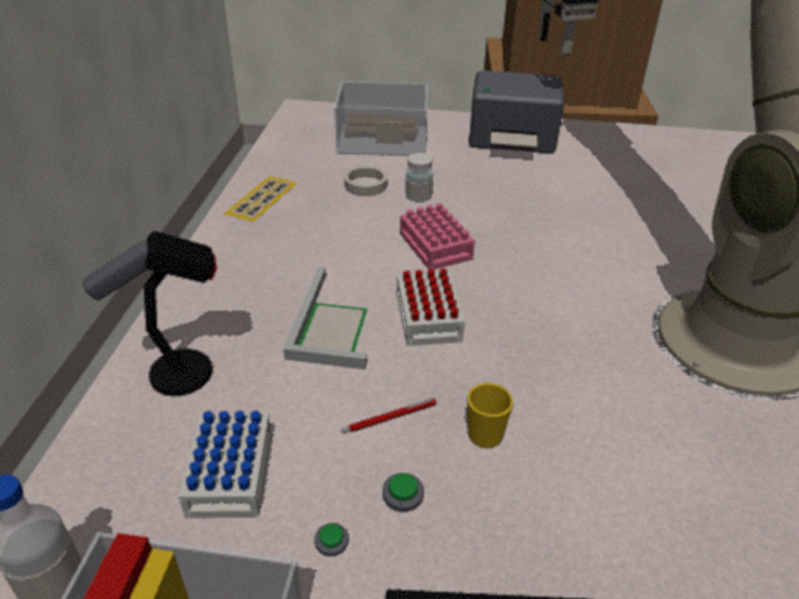

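The top view (raw pixels = shown/1.56) shows two rack candidates. The rack at (246,217) has red caps on a white body. The one at (325,214) is pink all over, so it is the look-alike. There are also two green buttons. The larger is at (111,217) and is the one for scan; the smaller, at (83,188), is the decoy. Next I confirm both in a crop and measure the poses.

```bash
python3 - <<'E'
from h import *
im=arm.get_image("top"); sd=arm.get_image("side")
save(im,"crop1.png",(60,125,300,265),3.3)
hsv=cv2.cvtColor(im["frame"],cv2.COLOR_RGB2HSV)
def blob(lo,hi,roi):
    m=cv2.inRange(hsv,lo,hi); z=np.zeros_like(m); z[roi[1]:roi[3],roi[0]:roi[2]]=m[roi[1]:roi[3],roi[0]:roi[2]]; return z
def fit(m,z,name):
    ys,xs=np.nonzero(m); P=np.array([ray(im,(x,y),z)[:2] for x,y in zip(xs,ys)],np.float32)
    (c,s,a)=cv2.minAreaRect(P*1000); print(name,len(xs),"mean",P.mean(0).round(4),"rect c",np.round(c,1),np.round(s,1),round(a,2))
red=cv2.bitwise_or(blob((0,110,60),(10,255,255),(212,190,278,242)),blob((170,110,60),(180,255,255),(212,190,278,242)))
fit(red,.052,"caps")
fit(blob((45,90,50),(80,255,255),(190,135,260,185)),0,"mat")
fit(blob((45,90,30),(90,255,255),(95,200,125,232)),.03,"btnL")
fit(blob((45,90,30),(90,255,255),(70,175,95,200)),.03,"btnS")
for q in("red_rack","blue_rack","jar","pen","tape","cup","scan_top","home","bay"):
  for r in arm.pinpoint("top",q)[:2]:
    p=np.array(r["location"])*[512,384]; print(q,round(r["conf"],2),p.round(1),ray(im,p,0).round(3))
for q in ("red_rack","scan_top"):
 for r in arm.cut_out("side",q)[:3]:
  ys,xs=np.nonzero(r["mask"]); print(q,"side",round(r["conf"],2),xs.mean().round(1),ys.mean().round(1),xs.min(),xs.max(),ys.min(),ys.max())
print("side px of btn top z .02,.03,.04",[proj(sd,(0.477,0.357,z)).round(1) for z in(.02,.03,.04)])
hs=cv2.cvtColor(sd["frame"],cv2.COLOR_RGB2HSV)[295:330,240:275]
ys,xs=np.nonzero(cv2.inRange(hs,(45,90,30),(90,255,255)));print("side green",xs.mean()+240,ys.mean()+295,xs.min()+240,xs.max()+240,ys.min()+295,ys.max()+295)
E
```

```text
caps 348 mean [0.4847 0.0203] rect c [484.7  19.8] [ 69.4 110. ] 15.18
mat 151 mean [0.6403 0.0689] rect c [631.7  78.4] [125.8  87.4] 88.89
btnL 150 mean [0.4788 0.3602] rect c [478.3 360. ] [30.2 32.9] 0.9
btnS 79 mean [0.5506 0.434 ] rect c [550.6 433. ] [20.4 25.3] 0.96
red_rack 0.75 [245.9 218.8] [0.48  0.016 0.   ]
red_rack 0.55 [323.5 215.2] [ 0.492 -0.187  0.   ]
blue_rack 0.79 [115.7 134.7] [0.696 0.364 0.   ]
jar 0.7 [392.2 195.3] [ 0.548 -0.368  0.   ]
pen 0.7 [157.8 204.3] [0.514 0.246 0.   ]
pen 0.43 [242.8 220.1] [0.476 0.024 0.   ]
tape 0.78 [396.7 152.6] [ 0.662 -0.382  0.   ]
cup 0.76 [154.6 259.4] [0.372 0.249 0.   ]
cup 0.55 [392.7 197.7] [ 0.541 -0.37   0.   ]
scan_top 0.68 [111.  217.7] [0.477 0.366 0.   ]
scan_top 0.67 [244.6 217. ] [0.484 0.019 0.   ]
home 0.63 [220.7 161.2] [0.63  0.085 0.   ]
bay 0.95 [197.7 144.3] [0.674 0.147 0.   ]
bay 0.59 [394.4 196.3] [ 0.545 -0.374  0.   ]
red_rack side 0.77 279.5 151.3 256 304 130 172
red_rack side 0.57 275.2 197.1 255 296 173 220
scan_top side 0.74 258.0 311.3 249 267 303 319
scan_top side 0.63 211.3 343.1 204 219 336 350
side px of btn top z .02,.03,.04 [array([260.3, 306.4]), array([260.4, 303.1]), array([260.5, 299.8])]
side green 258.04247104247105 311.73745173745175 249 267 304 320
```

View pics/crop1.png

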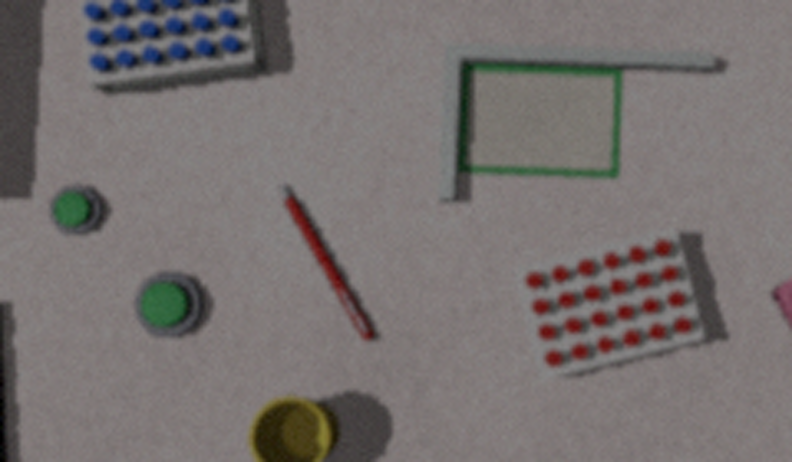

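The crop confirms it: the red-capped white rack is at raw (245,217), turned about +15°, with its centre near (0.485, 0.020). The larger button is at raw (111,217). The bay is turned about -1°, and home is near (0.632, 0.08). I'm moving to a point behind the rack.

```bash
for i in 1 2 3; do :; done
python3 -m inch '0.33 -0.46 0 0 70; 0.65 -0.92 0 0 70' | tail -3
python3 -m inch '0.33 -0.46 0 0 70; 0.65 -0.92 0 0 70' >/dev/null
python3 -m inch '0.33 -0.46 0 0 70; 0.65 -0.92 0 0 70' >/dev/null
python3 -m inch '0.33 -0.46 0 0 70; 0.65 -0.92 0 0 70' >/dev/null
python3 -m inch '0.33 -0.46 0 0 70; 0.65 -0.92 0 0 70' >/dev/null
python3 -m inch '0.33 -0.46 0 0.05 70; 0.65 -0.92 0 0.05 70; 0.65 -0.92 0 0.05 70'
cat >> h.py <<'E'
def delta(target,yaw=None,o=None):
    o=o or arm.get_obs(); p=np.array(o["ee_pos"]); w=np.radians(o["orientation"][2]); d=np.array(target)-p
    t=[d[0]*np.cos(w)+d[1]*np.sin(w), d[0]*np.sin(w)-d[1]*np.cos(w), -d[2]]
    print("clk",o["clock"],"at",p.round(4),"yaw",round(o["orientation"][2],2),"F",np.round(o["ft_force"],1))
    print("units",np.round(np.array(t)/.1,3),"turn",None if yaw is None else round((np.degrees(w)-yaw)/180,4))
E
python3 -c "
from h import *
delta((.427,.004,.02),15.2)"
```

```text
ft_force: [1.4, 0.1, -0.1]
grip_width: 0.83
grasp_force: 0.0
clock: 2.88
ee_pos: [0.4277, 0.0065, 0.2189]
orientation: [-180.0, -0.1, 15.7]
ft_force: [-0.1, -1.8, 0.5]
grip_width: 0.753
grasp_force: 0.0
clk 2.875 at [0.4277 0.0065 0.2189] yaw 15.66 F [-0.1 -1.8  0.5]
units [-0.013  0.023  1.989] turn 0.0026
```

```bash
python3 -m inch '-0.03 0.02 0.5 0 70; -0.03 0.02 1 0 70; -0.03 0.02 1 0 70'
python3 -c "
from h import *
im=arm.get_image('wrist');save(im,'w1.png',s=1.5)
th=np.radians(15.2);R=np.array([[np.cos(th),-np.sin(th)],[np.sin(th),np.cos(th)]])
for c in((-.044,.064),(-.044,-.064)): print(proj(im,[*(R@c+[.485,.02]),.042])*1.5)
delta((.427,.004,.02),15.2)"
```

```text
clock: 3.25
ee_pos: [0.4223, -0.0015, 0.1165]
orientation: [-180.0, 0.4, 15.2]
ft_force: [-0.1, -0.1, -0.8]
grip_width: 0.749
grasp_force: 0.0
[264.2821184  265.22596503]
[486.68854332 265.35865946]
clk 3.3 at [ 0.4233 -0.0013  0.1182] yaw 15.18 F [-0.3 -0.3 -0. ]
units [ 0.049 -0.042  0.982] turn -0.0001
```

View pics/w1.png

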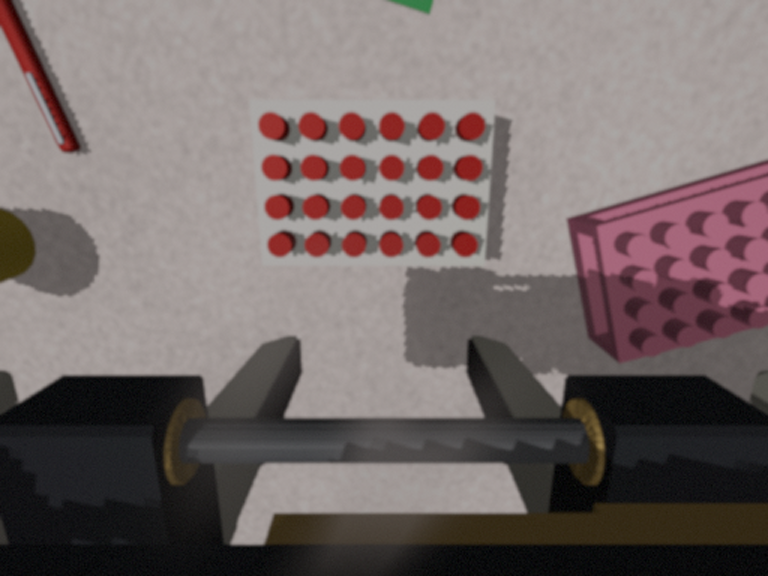

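The wrist view shows the rack square to the tool, with its near edge at rows ≈265 and columns 264–487, matching my prediction. The fingers are clear of it, so I descend.

```bash
python3 -m inch '0.02 -0.04 0.4 0 70; 0.03 -0.04 0.8 0 70; 0.03 -0.04 0.98 0 70; 0.03 -0.04 0.98 0 70'
python3 -c "
from h import *
delta((.632,.079,.02),-1.1)"
```

```text
clock: 3.8
ee_pos: [0.428, 0.0033, 0.022]
orientation: [179.9, -0.1, 15.2]
ft_force: [-0.7, -1.0, -0.0]
grip_width: 0.753
grasp_force: 0.0
clk 3.8 at [0.428  0.0033 0.022 ] yaw 15.19 F [-0.7 -1.  -0. ]
units [ 2.167 -0.196  0.02 ] turn 0.0905
```

```bash
python3 -m inch '0.1 0 0.02 0 70; 0.22 0 0.02 0 70; 0.34 0 0.02 0.01 70; 0.46 0 0.02 0.03 70; 0.58 0 0.02 0.05 70; 0.70 0 0.02 0.07 70; 0.8 0 0.02 0.09 70; 0.84 0 0.02 0.09 70'
python3 -c "
from h import *
delta((.632-.052,.079,.02),-1.1)
im=arm.get_image('wrist');save(im,'w2.png',s=1.5)"
```

```text
clock: 4.8
ee_pos: [0.508, 0.0264, 0.0187]
orientation: [180.0, 0.0, -1.1]
ft_force: [-2.2, -1.6, 0.7]
grip_width: 0.751
grasp_force: 1.1
clk 4.8 at [0.508  0.0264 0.0187] yaw -1.05 F [-2.2 -1.6  0.7]
units [ 0.71  -0.539 -0.013] turn 0.0003
```

View pics/w2.png

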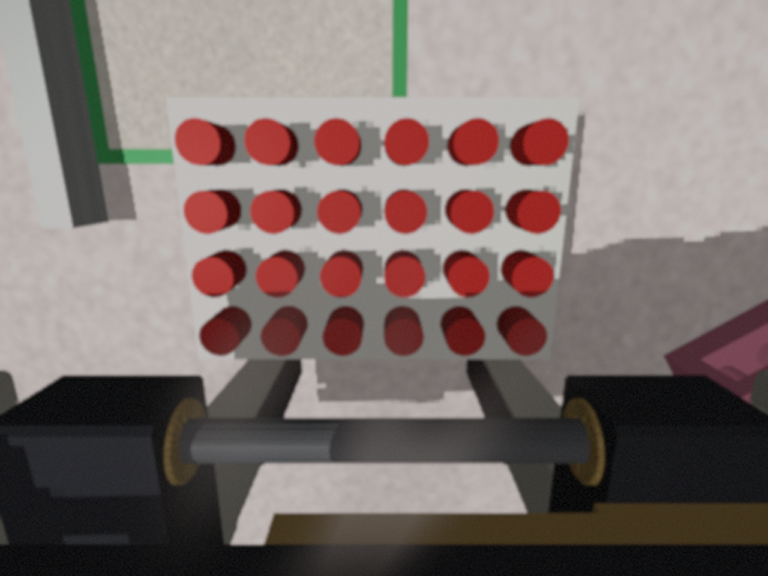

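The rack lies flush on the fingers and parallel to the mat border (border row 156, rack columns 170–578). I keep pushing straight to the far rail.

```bash
python3 -m inch '0.12 0 0 0 70; 0.24 0 0 0 70; 0.36 0 0 0 70; 0.48 0 0 0 70; 0.58 0 0 0 70; 0.64 0 0 0 70; 0.67 0 0 0 70; 0.67 0 0 0 70'
python3 -m inch '0.03 0 0 0 70; 0.03 0 0 0 70'
python3 -m inch '0.03 0 0 0 70; 0.03 0 0 0 70'
```

```text
clock: 5.85
ee_pos: [0.5747, 0.0252, 0.0188]
orientation: [-180.0, -0.0, -1.0]
ft_force: [0.7, -0.2, 0.3]
grip_width: 0.753
grasp_force: 0.0
clock: 6.1
ee_pos: [0.5769, 0.0252, 0.0187]
orientation: [180.0, 0.1, -1.0]
ft_force: [-3.1, 1.0, 0.3]
grip_width: 0.753
grasp_force: 1.4
clock: 6.35
ee_pos: [0.5769, 0.025, 0.0185]
orientation: [179.9, 0.3, -1.0]
ft_force: [-10.6, 2.4, 7.1]
grip_width: 0.749
grasp_force: 5.5
```

```bash
python3 -m inch '-0.15 0 0 0 50; -0.25 0 0 0 50; -0.25 0 -0.5 0 40; -0.25 0 -0.9 0 40; -0.25 0 -0.9 0 40'
python3 -c "
from h import *
print(arm.get_obs()['joint_pos'].round(1))
im=arm.get_image('wrist')
hsv=cv2.cvtColor(im['frame'],cv2.COLOR_RGB2HSV)
m=cv2.inRange(hsv,(0,130,50),(8,255,255))|cv2.inRange(hsv,(174,130,50),(180,255,255))
ys,xs=np.nonzero(m);P=np.array([ray(im,(x,y),.052)[:2] for x,y in zip(xs,ys)],np.float32)*1000
k=np.linalg.norm(P-[628,30],axis=1)<90
print(cv2.minAreaRect(P[k]),k.sum())
save(im,'w3.png',s=1.5)
delta((.615,-.06,.11),-1.1)"
```

```text
clock: 6.98
ee_pos: [0.5571, 0.0255, 0.1116]
orientation: [-180.0, -0.3, -1.0]
ft_force: [0.4, 0.9, 0.1]
grip_width: 0.428
grasp_force: 0.0
[   5.1   32.4  -19.5  118.5   19.9   31.9 -119.6]
((629.3257446289062, 26.89612579345703), (113.00794219970703, 71.0696029663086), 89.03629302978516) 5149
clk 7.025 at [0.5562 0.0253 0.11  ] yaw -1.0 F [ 0.3  0.3 -0.9]
units [ 0.603  0.842 -0.   ] turn 0.0006
```

View pics/w3.png

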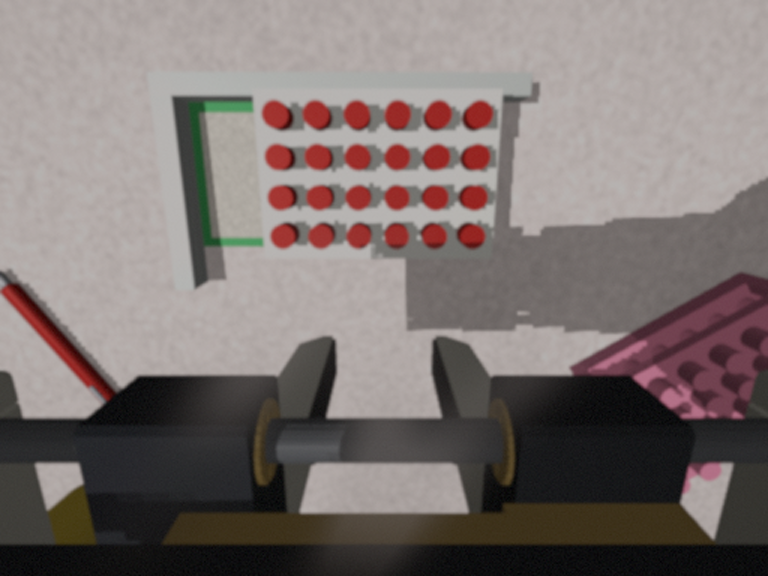

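The wrist view shows the rack on the far rail and parallel to it (yaw -1°), with a gap of about 50 mm to the left rail (columns 200–255). I turn the tool 90° and go to the rack's right side.

```bash
python3 -m inch '0.3 0.42 0 -0.05 40; 0.6 0.84 0 -0.11 40; 0.6 0.84 0 -0.17 40; 0.6 0.84 0 -0.22 40; 0.6 0.84 0 -0.28 40; 0.6 0.84 0 -0.33 40; 0.6 0.84 0 -0.39 40; 0.6 0.84 0 -0.44 40; 0.6 0.84 0 -0.5 40; 0.6 0.84 0 -0.5 40; 0.6 0.84 0 -0.5 40'
python3 -c "
from h import *
print(arm.get_obs()['joint_pos'].round(1))
delta((.615,-.06,.02),89)"
```

```text
clock: 8.4
ee_pos: [0.6135, -0.0595, 0.1079]
orientation: [-179.9, -0.0, 88.8]
ft_force: [-0.6, 0.2, 1.0]
grip_width: 0.428
grasp_force: 0.0
[ 29.   41.7 -45.  109.6  40.7  46.1 -39.7]
clk 8.4 at [ 0.6135 -0.0595  0.1079] yaw 88.8 F [-0.6  0.2  1. ]
units [-0.005  0.015  0.879] turn -0.0011
```

```bash
python3 -m inch '0 0.02 0.4 0 40; 0 0.02 0.75 0 40; 0 0.02 0.87 0 40; 0 0.02 0.87 0 40'
python3 -m inch '0.1 0 0 0 40; 0.2 0 0 0 40; 0.3 0 0 0 40; 0.4 0 0 0 40; 0.5 0 0 0 40; 0.56 0 0 0 40; 0.6 0 0 0 40; 0.6 0 0 0 40'
python3 -m inch '0.03 0 0 0 40; 0.03 0 0 0 40'
python3 -m inch '0.03 0 0 0 40; 0.03 0 0 0 40'
```

```text
clock: 8.9
ee_pos: [0.6157, -0.0592, 0.0215]
orientation: [-179.9, -0.0, 89.0]
ft_force: [-0.1, 0.2, -0.0]
grip_width: 0.432
grasp_force: 0.0
clock: 9.9
ee_pos: [0.6168, 0.0011, 0.0217]
orientation: [-180.0, -0.0, 89.1]
ft_force: [-0.2, -0.4, 0.0]
grip_width: 0.425
grasp_force: 0.0
clock: 10.15
ee_pos: [0.6168, 0.0036, 0.0216]
orientation: [-180.0, -0.0, 89.0]
ft_force: [0.1, -0.6, -0.5]
grip_width: 0.435
grasp_force: 0.1
clock: 10.4
ee_pos: [0.6168, 0.006, 0.0216]
orientation: [-179.9, 0.0, 89.0]
ft_force: [-0.5, -2.9, 0.4]
grip_width: 0.429
grasp_force: 1.3
```

```bash
python3 -m inch '0.03 0 0 0 40; 0.03 0 0 0 40'|sed -n '2p;4p'
python3 -m inch '0.03 0 0 0 40; 0.03 0 0 0 40'|sed -n '2p;4p'
python3 -c "
from h import *
im=arm.get_image('wrist');save(im,'w4.png',s=1.5)"
```

```text
ee_pos: [0.6167, 0.006, 0.0217]
ft_force: [-0.5, -10.4, 3.4]
ee_pos: [0.6167, 0.006, 0.0217]
ft_force: [-1.1, -16.8, 7.2]
```

View pics/w4.png

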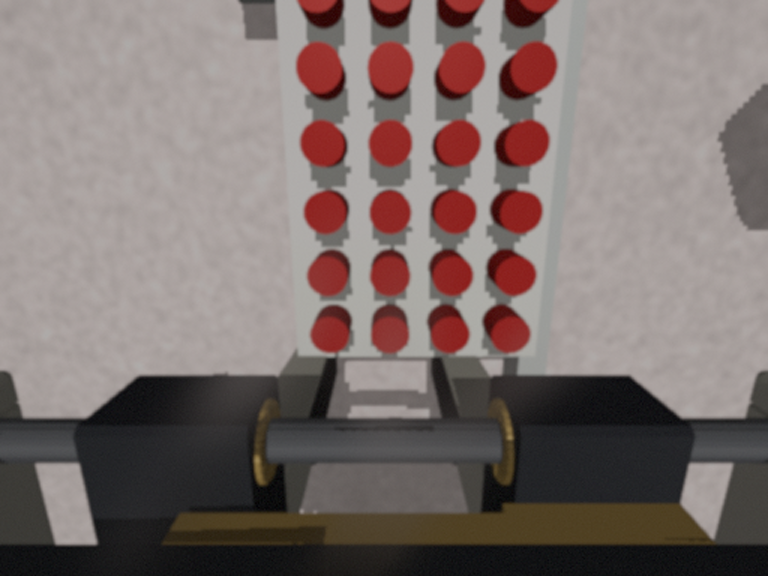

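The rack stopped against the left rail with the force rising to 17 N. I retreat, rise, turn back and go behind it again to check contact with the far rail.

```bash
python3 -m inch '-0.12 0 0 0 40; -0.25 0 0 0 40; -0.25 0 -0.5 0 40; -0.25 0 -0.9 0 40; -0.25 0 -0.9 0 40' | sed -n '2p;4p'
python3 -m inch '0.3 -0.3 0 0.05 40; 0.6 -0.6 0 0.11 40; 0.92 -0.62 0 0.17 40; 0.92 -0.62 0 0.22 40; 0.92 -0.62 0 0.28 40; 0.92 -0.62 0 0.33 40; 0.92 -0.62 0 0.39 40; 0.92 -0.62 0 0.44 40; 0.92 -0.62 0 0.5 40; 0.92 -0.62 0 0.5 40; 0.92 -0.62 0 0.5 40'
python3 -c "
from h import *
delta((.558,.079,.02),-1)
im=arm.get_image('wrist');save(im,'w5.png',s=1.5)"
```

```text
ee_pos: [0.6183, -0.0121, 0.1146]
ft_force: [0.2, 0.0, -0.1]
clock: 12.95
ee_pos: [0.556, 0.0805, 0.1113]
orientation: [180.0, 0.1, -0.7]
ft_force: [1.1, 0.4, -0.1]
grip_width: 0.431
grasp_force: 0.0
clk 12.95 at [0.556  0.0805 0.1113] yaw -0.72 F [ 1.1  0.4 -0.1]
units [0.02  0.015 0.913] turn 0.0015
```

View pics/w5.png

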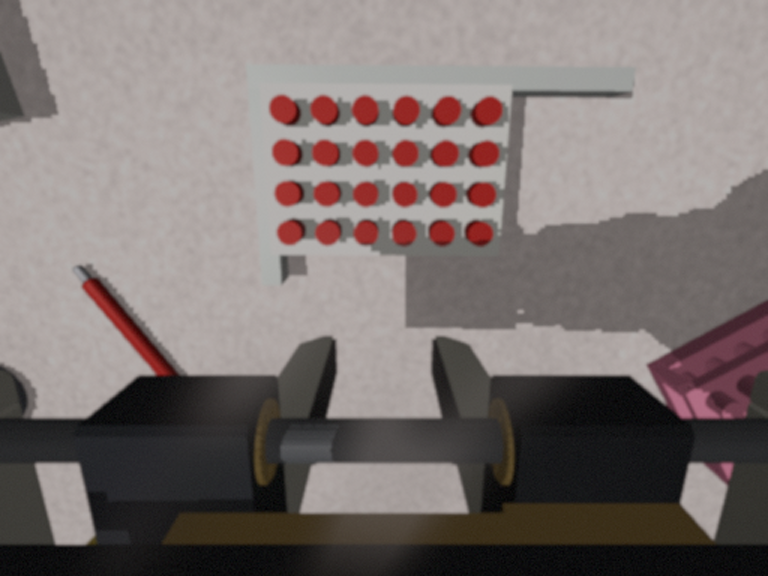

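The rack sits in the corner, touching both rails in the view (columns 265–512, rows 85–255). One more gentle forward push makes sure of the far side.

```bash
python3 -m inch '0.02 0.02 0.4 0 40; 0.02 0.02 0.75 0 40; 0.02 0.02 0.9 0 40; 0.02 0.02 0.9 0 40' | sed -n '2p;4p'
python3 -m inch '0.08 0 0 0 40; 0.14 0 0 0 40; 0.17 0 0 0 40; 0.17 0 0 0 40'| sed -n '2p;4p'
python3 -m inch '0.03 0 0 0 40; 0.03 0 0 0 40'| sed -n '2p;4p'
python3 -m inch '0.03 0 0 0 40; 0.03 0 0 0 40'| sed -n '2p;4p'
```

```text
ee_pos: [0.5577, 0.0784, 0.0211]
ft_force: [0.0, -0.1, 0.5]
ee_pos: [0.5756, 0.078, 0.0221]
ft_force: [0.3, 0.8, -0.1]
ee_pos: [0.5778, 0.0779, 0.0217]
ft_force: [-1.2, -0.4, 0.9]
ee_pos: [0.5779, 0.0778, 0.0214]
ft_force: [-9.7, 1.2, 5.6]
```

Contact came at x=0.578, which agrees with the earlier 0.577 given the -1° yaw, so the rack is flush. Now the larger button.

```bash
python3 -m inch '-0.15 0 0 0 20; -0.3 0 0 0 0; -0.3 0 -0.5 0 0; -0.3 0 -1 0 0; -0.3 0 -1 0 0' | sed -n '2p;4p'
python3 -m inch '-0.12 -0.5 0 0 0; -0.24 -0.93 0 0 0' | sed -n '2p;4p'
python3 -m inch '-0.12 -0.5 0 0 0; -0.24 -0.93 0 0 0' | sed -n '2p;4p'
python3 -m inch '-0.12 -0.5 0 0 0; -0.24 -0.93 0 0 0; -0.24 -0.93 0 0 0' 
python3 -c "
from h import *
delta((.478,.36,.04))
t=arm.get_image('top');s=arm.get_image('side');w=arm.get_image('wrist');save(w,'w6.png',s=1.5)
for c,im in(('top',t),('side',s),('wrist',w)):
  for r in arm.pinpoint(c,'scan_top')[:2]:
    p=np.array(r['location'])*[512,384];print(c,round(r['conf'],2),p.round(1),[ray(im,p,z).round(4)[:2] for z in(0.015,.025,.035)])"
```

```text
ee_pos: [0.5527, 0.0789, 0.1251]
ft_force: [0.7, -0.3, 1.1]
ee_pos: [0.5281, 0.1726, 0.121]
ft_force: [0.9, 0.1, -0.6]
ee_pos: [0.5052, 0.2668, 0.1207]
ft_force: [0.4, -0.4, 0.9]
clock: 16.0
ee_pos: [0.4814, 0.3629, 0.1208]
orientation: [-179.9, 0.1, -0.6]
ft_force: [-0.2, -0.0, -0.4]
grip_width: 0.002
grasp_force: 0.0
clk 16.0 at [0.4814 0.3629 0.1208] yaw -0.6 F [-0.2 -0.  -0.4]
units [-0.033  0.03   0.808] turn None
top 0.61 [107.8 218.7] [array([0.4743, 0.369 ]), array([0.4741, 0.3658]), array([0.4739, 0.3625])]
top 0.47 [ 79.5 187.7] [array([0.5527, 0.4451]), array([0.5518, 0.4412]), array([0.5508, 0.4372])]
side 0.67 [260.3 309.9] [array([0.4763, 0.3614]), array([0.4756, 0.3688]), array([0.4748, 0.3762])]
side 0.44 [213.8 339.9] [array([0.5505, 0.4384]), array([0.5487, 0.4448]), array([0.547 , 0.4511])]
wrist 0.79 [249.8 199.4] [array([0.4762, 0.3635]), array([0.4792, 0.3633]), array([0.4822, 0.363 ])]
wrist 0.57 [163.  122.4] [array([0.5519, 0.4424]), array([0.5521, 0.4393]), array([0.5523, 0.4361])]
```

View pics/w6.png

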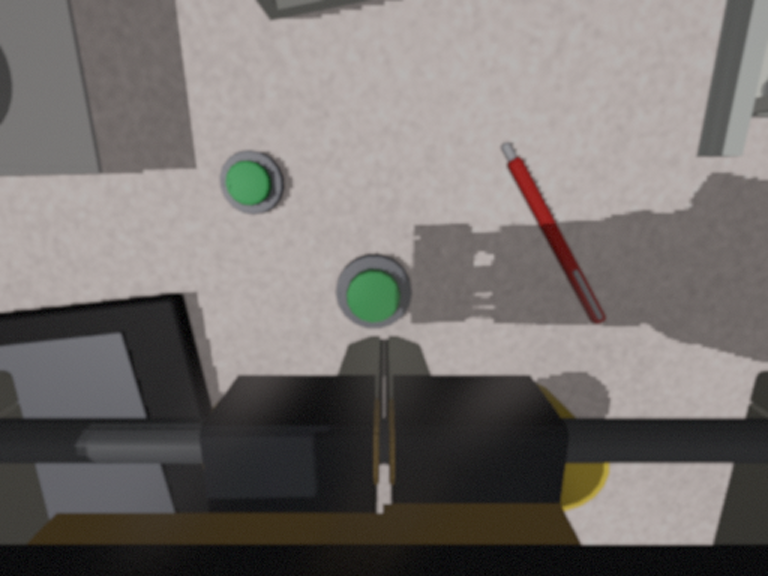

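The wrist view shows the larger button at shown pixel (373,297), just ahead of the closed fingers, and the small decoy at (250,183). I descend onto the larger one at (0.477, 0.364).

```bash
python3 -m inch '-0.04 -0.01 0.4 0 0; -0.04 -0.01 0.75 0 0; -0.04 -0.01 0.85 0 0; -0.04 -0.01 0.85 0 0'
for i in 1; do python3 -m inch '0 0 0.04 0 0; 0 0 0.08 0 0; 0 0 0.08 0 0'; done
```

```text
clock: 16.8
ee_pos: [0.4802, 0.3592, 0.0367]
orientation: [180.0, 0.1, -1.0]
ft_force: [0.7, 0.7, 0.2]
grip_width: 0.006
grasp_force: 0.0
clock: 17.18
ee_pos: [0.4801, 0.3598, 0.029]
orientation: [-180.0, 0.0, -1.0]
ft_force: [0.1, -0.6, -0.5]
grip_width: 0.006
grasp_force: 0.0
```

```bash
python3 -m inch '-0.03 -0.04 0 0 0; -0.03 -0.04 0.04 0 0; -0.03 -0.04 0.04 0 0'| sed -n '2p;4p'
python3 -m inch '0 0 0.03 0 0; 0 0 0.03 0 0'| sed -n '2p;4p'
python3 -m inch '0 0 0.03 0 0; 0 0 0.03 0 0'| sed -n '2p;4p'
python3 -m inch '0 0 0.02 0 0; 0 0 0.02 0 0'| sed -n '2p;4p'
```

```text
ee_pos: [0.4768, 0.3638, 0.0245]
ft_force: [-0.1, 0.2, -0.4]
ee_pos: [0.4771, 0.3639, 0.0217]
ft_force: [0.7, 0.3, 1.5]
ee_pos: [0.4771, 0.3639, 0.0188]
ft_force: [0.6, -0.0, 3.8]
ee_pos: [0.4772, 0.3638, 0.0168]
ft_force: [-0.1, -0.2, 4.9]
```

```bash
python3 -m inch '0 0 0.02 0 0; 0 0 0.02 0 0'| sed -n '2p;4p'
python3 -m inch '0 0 0.02 0 0; 0 0 0.02 0 0; 0 0 0.02 0 0'| sed -n '2p;4p'
```

```text
ee_pos: [0.4772, 0.3639, 0.0162]
ft_force: [-2.5, -1.9, 19.5]
ee_pos: [0.4772, 0.3639, 0.0157]
ft_force: [-6.5, -5.4, 39.2]
```

The button has bottomed out: travel stopped and the force shot up. I release it and check the rack.

```bash
python3 -m inch '0 0 -0.2 0 0; 0 0 -0.6 0 0; 0 0 -1 0 0; 0 0 -1 0 0'
python3 -c "
from h import *
t=arm.get_image('top')
save(t,'end.png',(60,80,420,290),2.2)"
```

```text
clock: 19.42
ee_pos: [0.4783, 0.3647, 0.1154]
orientation: [-179.8, -0.2, -1.0]
ft_force: [-0.5, 0.5, -0.6]
grip_width: 0.008
grasp_force: 0.0
```

View pics/end.png

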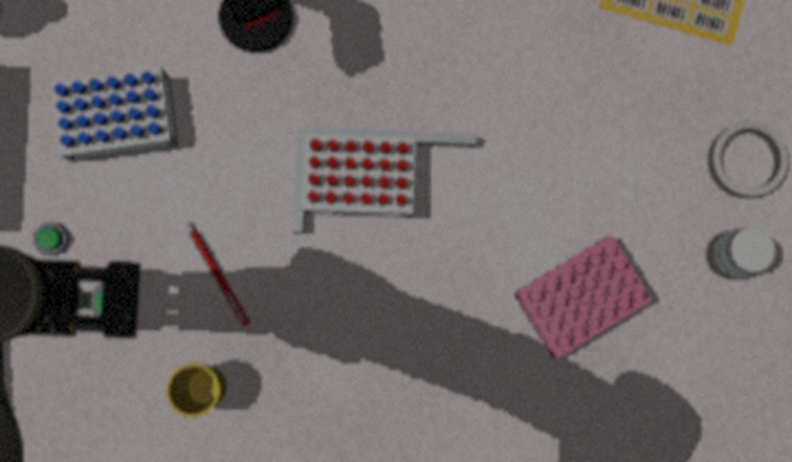

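The top view shows the red rack snug in the corner (columns 300–415, rows 135–213), the bystanders where they were, and the arm clear of everything.

```bash
python3 -c "
from workcell import arm
print(arm.hand_in())"
```

```text
the job is handed in; nothing more can be done
None
```

I pushed the red-capped rack flush into the corner against both rails, then pressed the larger green button fully down and let it come up; the job was handed in at about 19.5 s.

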